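# Change a pump valve: reject the worn plug, present the new ball over the open chamber

## Robot

A 6-joint arm with a two-finger parallel gripper is mounted at the origin on the work surface. World frame = base frame: x ahead of the robot, y to its left, z up, the work surface at z = 0. Lengths are in m, angles in rad, forces in N, time in s.
With the tool pointing down it reaches from about 0.3 to 0.875 m from the base axis. Payload 6.4 kg.
Tool frame: the origin (TCP) lies midway between the tips of the shut fingers; the grasp point (between the pads) lies 19 mm behind it (ctrl.pinch_z is the distance from the TCP to the grasp point, in m); z points along the fingers, y is the line along which they close (so a half turn about z gives the same grasp; the last joint's range is limited). The gripper opens to 85 mm and grips with 20 to 120 N. Pads are 22 mm wide; open, the fingers measure 114 mm over their backs; the gripper's body (76 mm by 85 mm) begins 54 mm behind the grasp point. The pads swing forward as they close: fully open they stand 13 mm farther back than shut.
Start: joints at [1.14, 0.181, 1.607, -0, 1.354, -0.206], TCP at [0.128, 0.561, 0.231] pointing down, gripper open.
Joint ranges: [-2.99, 2.99], [-0.89, 2.07], [0.3, 2.58], [-1.14, 4.28], [0, 2.63], [-3.12, 3.12]. Speed limits (rad/s): [2.57, 2.57, 3.01, 3.14, 3.14, 3.14].

## Interface

Orientations are given as a unit quaternion [w, x, y, z].
In Python, from bench import ctrl gives the robot as it stands.
- The arm moves only by the tool apply_moves, never from a script. Its argument "moves" is a list of rows, each an object with "jaw": the opening, from 0 (shut) to 1 (fully open); "offset": the shift along the tool's x, y, z in mm, a list of three; "rot": the turn, a rotation vector about the tool's x, y, z in degrees, a list of three. In form: [{"jaw": jaw, "offset": [dx, dy, dz], "rot": [ax, ay, az]}, ...]. A call has exactly 5 rows; each row shifts and turns the commanded pose from where the row before left it, along the tool's axes as they then stand; what a row does not reach is not made up. A row lasts 1/8 s, in which the tool goes at most 62.5 mm and 10.7 degrees, less where a joint would pass 70% of its speed; a pose out of reach is approached as far as the arm can. A call is refused whole if a number of a shift passes 62.5 or a number of a turn 10.7, either way. A call with a gripper value outside its range is refused whole. The fingers move at their own pace and stop on an object; the grip force is fixed at half the most. Time passes only in rows, so rows that do not move let the fingers close, or fill a call up. It gives the time, the measured TCP pose, the force, the opening and the grip force at its end, in the units of the state.
- ctrl.get_obs(): the state, without advancing time (a new reading comes with each control period).
- ctrl.camera(name): name is "side" or "top"; returns (picture, depth): 400x640x3 uint8, red, green, blue; 400x640 float32, m along the optical axis (not along the pixel's ray), 0 where there is no reading.
- ctrl.camera_params(name): a dict with "K" (3x3 intrinsics, pixels), "dist" ([k1, k2, p1, p2, k3] as OpenCV has them; the pictures are not rectified), "cam_to_world" (4x4, takes a point from camera to world coordinates). Camera axes: x right, y down, z forward; pixel columns grow to the right and rows downward; lengths in m; the calibration is good to about 2 mm. A picture is of the moment at which its call begins. camera_params takes no time and is no camera call.
- ctrl.hand_in(): hands the job in; it is judged then, once.
Trained networks look in the newest picture that a camera, given by its name, has taken for a name from the list of things; names that differ only in an ending like _2 or _b are one class to them, and where a whole thing is asked for, a point or a joint stands for the part that bears it (a point fixed in the world has none). Each returns a list of dicts, best first, with "score" (0 to 1); they miss things now and then, are a little off and sometimes report something else, mostly with a low value. They report only what shows in the picture. A call takes as long as a camera call. They do not tell look-alikes from the thing itself.
- ctrl.outline_of(camera, target): "region" (400x640 bool, what is visible of it) and "position" ([column, row] in pixels, amid what is visible of it).
The state is a dict: "time_s": time; "q": joint angles; "dq": joint speeds; "joint_efforts": joint torques, N m; "eef_pos": TCP position; "eef_rot": TCP orientation; "wrist_force": force on the tool from outside, world axes, zero at the start; "torque": the same for the moment, N m; "opening": opening from 0.0 (shut) to 1.0 (fully open); "grasp_force": force on a finger pad.
Only numpy, scipy, OpenCV 4.12 (cv2) and the standard library are available. Lean on these libraries where they do the work, as an engineer would, in place of code of your own. Each camera call takes 0.05 s, during which the arm holds its last target. There are 200 camera calls.

## Task

Pull the worn brass plug out of the open valve chamber and drop it into the slatted reject basket. Then pick the dish up by its overhead handle and, above the spot where it stood, turn it level through a quarter turn so that its pouring lip points over the mouth of the now open chamber, a few centimetres above the rim, with the loose ball resting in the middle of the dish throughout. Finish while still holding the dish there, level and still, ball centred and not poured, touching nothing but the gripper; leave the other things on the bench alone.

Things in the scene. Friction and masses are not known exactly. Their poses are not given: they have to be found in the camera images.
- valve_block: fixed aluminium base plate 130 (x) x 290 (y) x 12 mm thick; origin at the centre of its underside, on the bench; z up. The dish stands on its top face at the middle; the two valve chambers stand on it on its y axis, 105 mm to either side of the middle
- mouth (a point): centre of the open mouth (rim level, 70 mm above the bench) of the open valve chamber, a steel tube 48 mm outside and 36 mm inside diameter, 58 mm tall, inner floor 52 mm below the rim; z up. It is at either the +y or the -y end of the block; the chamber at the other end is alike but closed by a dark domed cap (54 mm diameter, top 83 mm above the bench)
- plug_center (a point): middle (half-way up) of the worn brass plug, 100 mm tall, about 0.11 kg, loose, standing upright in the open chamber: foot disc 28 mm diameter x 12, thin stem 12 mm diameter, and on top a gripping barrel 20 mm diameter that runs from 5 mm to 50 mm above this point (the top). It sticks 48 mm out of the chamber; z along it, up
- dish_grip (a point): centre of the dish's grip, a black sleeve 14 mm wide (x) x 60 mm long (y) x 18 mm tall in the middle of the straight overhead handle, on the dish's axis, 90 mm above the dish's underside. The handle runs along y and is carried by two posts 62 mm either side; x points to the pouring lip, z up. The dish is aluminium, 132 mm diameter, about 0.26 kg, loose, standing on the block with its lip pointing roughly along the block's +x
- dish_bowl (a point): lowest point of the dish's hollow, on its axis, 9 mm above the underside (81 mm below dish_grip); the hollow is a shallow cone rising 12 mm per 100 mm, axes as dish_grip
- lip_tip (a point): outer end of the dish's pouring lip, a straight trough 26 mm wide: this point is on its floor, 104 mm from the dish's axis along the dish's +x, 17 mm above the underside; the trough's own underside is 3 mm lower
- ball_center (a point): centre of the loose polished steel ball, 25 mm diameter, about 0.064 kg, that rests in the middle of the dish and rolls freely
- basket: fixed reject basket with slatted steel walls, 170 (x) x 150 (y) x 65 mm tall, open top, 4 mm walls and floor; origin at the centre of its underside; stands to the left or right of the block (a lower grey divided tray stands on the other side)
- jar: glass jar, bystander, 60 mm diameter, 85 mm tall, origin at its underside
- wrench: wrench, bystander, 150 mm long, lying flat
- screwdriver: screwdriver, bystander, 170 mm long, lying
- collar: steel collar, bystander, 52 mm diameter, 18 mm tall
- gauge: dark round gauge with a pale dial, bystander, 64 mm diameter, 28 mm tall
- fitting: small brass fitting, bystander, 24 mm diameter, 40 mm tall
Mind the look-alikes: they are no part of the job. There is more than one size of the basket; the job needs the larger.

How it is judged:
On the way, in this order (a step that is already met when the one before it is completed fails the run):
1. the worn plug lies in the reject basket, let go, while the dish still stands on the block (x of plug_center in the frame of basket between -0.085 and 0.085 m and y of plug_center in the frame of basket between -0.075 and 0.075 m and height (world z) of plug_center below 0.06 m and contact force between plug and the fingers below 0.1 N and height (world z) of dish_bowl below 0.03 m), for 0.2 s.
2. the dish is lifted off the block (height (world z) of dish_bowl above 0.05 m), for 0.1 s.
At the end, for the whole second after the job is handed in: Dish held clear by the gripper, still, level within 0.1 rad, axis within 30 mm of the block's middle, lip tip within 18 mm sideways of the open mouth's centre and 6 to 80 mm above its rim; ball within 12 mm of the dish's centre; plug in the basket (horizontal distance between lip_tip and mouth below 0.018 m and height (world z) of lip_tip between 0.076 and 0.15 m and horizontal distance between dish_grip and valve_block below 0.03 m and angle between dish_grip's own z axis and vertical below 0.1 rad and horizontal distance between ball_center and dish_bowl below 0.012 m and distance between ball_center and dish_bowl below 0.02 m and contact force between dish and the fingers above 1 N and contact force between dish and valve_block below 0.1 N and contact force between dish and open_chamber below 0.1 N and contact force between dish and capped_chamber below 0.1 N and linear speed of dish below 0.02 m/s and angular speed of dish below 0.15 rad/s and x of plug_center in the frame of basket between -0.085 and 0.085 m and y of plug_center in the frame of basket between -0.075 and 0.075 m and height (world z) of plug_center below 0.06 m); the arm keeps its last pose, push and grip.
It fails at once if the ball rolled more than 20 mm from the middle of the dish (horizontal distance between ball_center and dish_bowl above 0.02 m).
It fails at once if the dish was tipped by more than 0.2 rad (angle between dish_grip's own z axis and vertical above 0.2 rad).
It fails at once if a bystander was moved by more than 30 mm (distance of any of jar, wrench, screwdriver, collar, gauge, fitting from where it was at the start of the episode above 0.03 m).
It also fails if it takes over 61 s, if anything falls off the work surface, if the arm or the gripper's body presses on something with over 40 N, if the wrist force passes 120 N, or if a joint passes its speed limit or range.

## Working session

There is one attempt and no reset: what is moved stays moved. The work goes in short steps, Python scripts to look and compute and a tool call to move; the robot and the scene stay as the last step left them, time stands still between calls to the robot, and variables do not carry over. Pictures are saved under pics/ and viewed, at most 10 in all, crops included, and the job is handed in when it is done.

Besides the shell and the picture viewer there is one more tool, called after ">>>" as name(argument=value, ...) on one line, values as JSON. apply_moves: Moves the arm, as the interface text tells. Its arguments: {"type":"object","properties":{"moves":{"type":"array"}},"required":["moves"]}

```bash
mkdir -p pics; ls
cat > h.py <<'E'
import numpy as np, cv2
from bench import ctrl
def world(cam, pts, depth):
    p=ctrl.camera_params(cam); K=np.array(p["K"]); T=np.array(p["cam_to_world"])
    pts=np.asarray(pts,float).reshape(-1,2)
    n=cv2.undistortPoints(pts.reshape(-1,1,2),K,np.array(p["dist"])).reshape(-1,2)
    d=np.asarray(depth).reshape(-1)
    P=np.c_[n*d[:,None],d]
    return P@T[:3,:3].T+T[:3,3]
def cloud(cam,depth,mask):
    r,c=np.nonzero(mask&(depth>0))
    return world(cam,np.c_[c,r],depth[r,c])
def proj(cam,P):
    p=ctrl.camera_params(cam); T=np.linalg.inv(np.array(p["cam_to_world"]))
    return cv2.projectPoints(np.asarray(P,float).reshape(-1,1,3),cv2.Rodrigues(T[:3,:3])[0],T[:3,3],np.array(p["K"]),np.array(p["dist"]))[0].reshape(-1,2)
E
python3 - <<'E'
from h import *
for c in("top","side"):
    im,d=ctrl.camera(c); cv2.imwrite(f"pics/{c}0.png",im[:,:,::-1]); np.save(f"{c}_d.npy",d)
    print(c,np.round(ctrl.camera_params(c)["cam_to_world"],3).tolist())
    for n in("valve_block","plug_center","dish_grip","ball_center","basket"):
        for o in ctrl.outline_of(c,n)[:3]:
            P=cloud(c,d,o["region"]); print(n,round(o["score"],2),np.round(o["position"]),o["region"].sum(),np.round(np.median(P,0),3),np.round(P.min(0),3),np.round(P.max(0),3))
E
```

```text
pics
top [[0.022, -0.987, 0.161, 0.293], [-1.0, -0.022, -0.001, -0.021], [0.004, -0.161, -0.987, 1.366], [0.0, 0.0, 0.0, 1.0]]
valve_block 0.91 [353. 185.] 1884 [ 0.554 -0.087  0.011] [ 0.476 -0.195 -0.004] [0.659 0.106 0.075]
valve_block 0.66 [430. 214.] 3502 [ 0.466 -0.335  0.005] [ 0.367 -0.43  -0.007] [ 0.57  -0.241  0.072]
plug_center 0.68 [370. 172.] 94 [ 0.586 -0.145  0.103] [ 0.58  -0.16   0.022] [ 0.601 -0.136  0.121]
dish_grip 0.98 [331. 175.] 1622 [ 0.565 -0.039  0.027] [ 0.501 -0.111 -0.004] [0.68  0.024 0.117]
ball_center 0.52 [330. 179.] 48 [ 0.563 -0.041  0.041] [ 0.555 -0.053  0.03 ] [ 0.571 -0.029  0.099]
basket 0.84 [442. 293.] 2142 [ 0.24  -0.359  0.003] [ 0.167 -0.433 -0.011] [ 0.313 -0.289  0.055]
basket 0.72 [432. 216.] 3478 [ 0.465 -0.335  0.005] [ 0.367 -0.431 -0.007] [ 0.57  -0.241  0.071]
side [[0.751, -0.368, 0.549, -0.251], [-0.661, -0.401, 0.635, -0.897], [-0.013, -0.839, -0.544, 0.85], [0.0, 0.0, 0.0, 1.0]]
valve_block 0.57 [348. 236.] 1394 [ 0.529 -0.101  0.01 ] [ 0.473 -0.2   -0.005] [0.658 0.094 0.032]
plug_center 0.64 [372. 211.] 86 [ 0.583 -0.153  0.102] [ 0.577 -0.159  0.073] [ 0.596 -0.145  0.118]
dish_grip 0.66 [340. 214.] 1280 [ 0.564 -0.04   0.027] [ 0.5   -0.11  -0.006] [0.705 0.125 0.113]
basket 0.79 [332. 346.] 3904 [ 0.248 -0.35   0.015] [ 0.172 -0.421 -0.003] [ 0.315 -0.258  0.054]
basket 0.65 [394. 287.] 5025 [ 0.472 -0.321  0.025] [ 0.369 -0.416 -0.004] [ 0.626 -0.209  0.071]
```

View pics/top0.png

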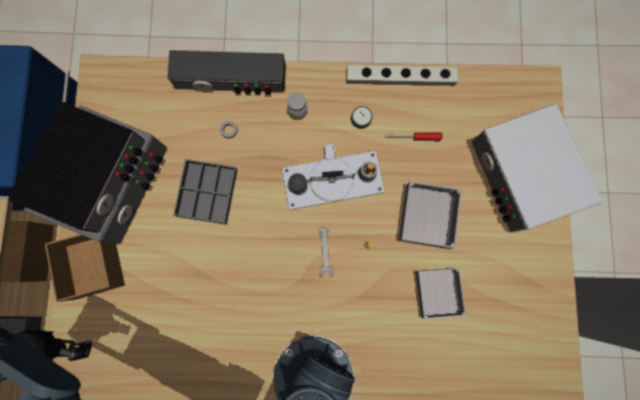

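View pics/side0.png

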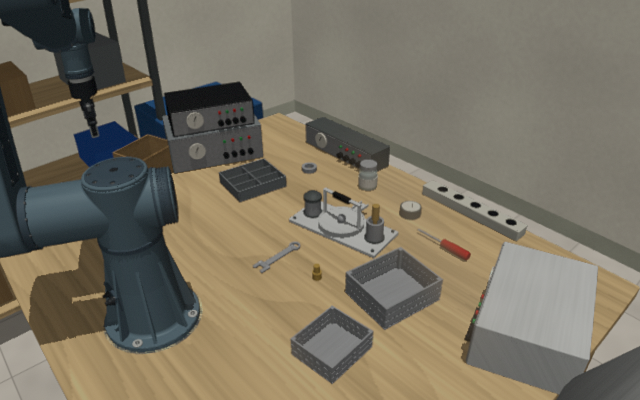

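Run:
```python
from h import *
im=cv2.imread("pics/top0.png")
a=cv2.resize(im[120:260,270:470],(800,560),interpolation=cv2.INTER_CUBIC)
cv2.imwrite("pics/crop1.png",a)
```

```text
(no output)
```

View pics/crop1.png

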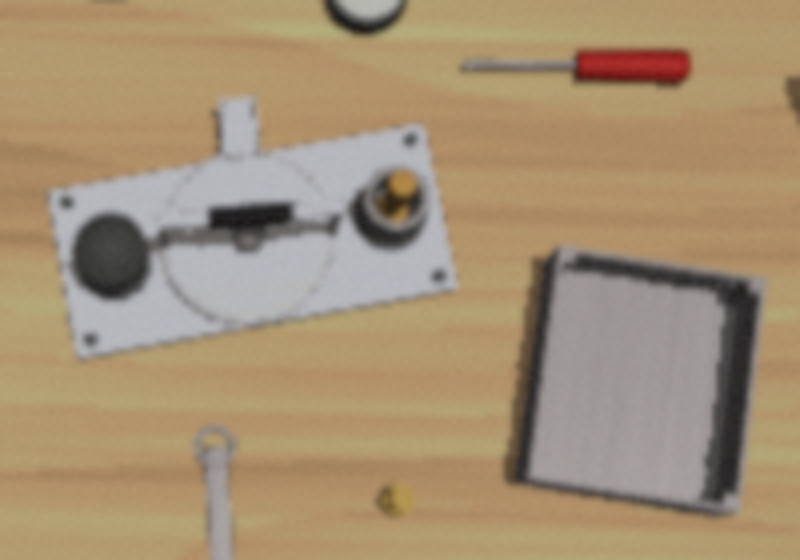

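Candidates in the top picture:
- **Plug:** brass piece in the steel tube at (370,170). The brass fitting at (367,244) is the look-alike.
- **Basket:** larger one at (432,216). The smaller one at (442,293) is the look-alike, and the grey divided tray is at (205,192).
- **Chambers:** the capped one is at (297,183), and the open one, holding the plug, is on the right (-y).

The crop confirms the plug in the open tube, the lip pointing up (+x), and the ball under the sleeve.

Run:
```python
from h import *
from scipy.spatial.transform import Rotation as R
T=np.array(ctrl.camera_params("top")["cam_to_world"])
def at(px,z):
    a=world("top",px,np.ones(len(np.atleast_2d(px)))); v=a-T[:3,3]; return T[:3,3]+v*((z-T[2,3])/v[:,2])[:,None]
cr=lambda L:np.array(L)/4.+[270-.4,120-.4]
C=at(cr([(50,190),(422,125),(457,290),(78,357)]),.012)
print("block c",C.mean(0).round(4)); ex=(C[0]+C[1]-C[2]-C[3]); ey=(C[0]+C[3]-C[1]-C[2])
print("yaw",np.degrees(np.arctan2(ex[1],ex[0])),np.degrees(np.arctan2(-ey[0],ey[1])),np.linalg.norm(ex)/2,np.linalg.norm(ey)/2)
print("plugtop",at(cr([(404,182)]),.118).round(4),"mouth",at(cr([(392,203)]),.07).round(4),"cap",at(cr([(112,254)]),.075).round(4))
s=at(cr([(211,217),(292,213)]),.111);print("sleeve",s.round(4),s.mean(0).round(4),np.degrees(np.arctan2(-(s[0]-s[1])[0],(s[0]-s[1])[1])))
l=at(cr([(237,98)]),.031);print("lip",l.round(4))
B=at(cr([(558,248),(765,280),(738,512),(515,485)]),.065);print("basket",B.mean(0).round(4),B.round(3).tolist())
for c in("top","side"):
    d=np.load(f"{c}_d.npy"); im=cv2.imread(f"pics/{c}0.png").astype(int)
    m=np.zeros(d.shape,bool)
    if c=="top": m[150:200,280:390]=1
    else: m[170:260,285:405]=1
    r,cc=np.nonzero(m&(d>0)); P=world(c,np.c_[cc,r],d[r,cc]); col=im[r,cc]
    brass=(col[:,2]>col[:,0]+40)&(P[:,2]>.09)
    print(c,"brass",brass.sum(),P[brass].mean(0).round(4),P[brass].min(0).round(3),P[brass].max(0).round(3))
    S=(col.max(1)<60)&(P[:,2]>.095); S&=np.hypot(*(P[:,:2]-s.mean(0)[:2]).T)<.045
    Q=P[S]; u=np.linalg.svd(Q[:,:2]-Q[:,:2].mean(0))[2][0] if len(Q)>2 else 0
    print("sleeve",len(Q),Q.mean(0).round(4),u, Q[:,:2].min(0),Q[:,:2].max(0))
o=ctrl.get_obs(); print(o["eef_pos"],R.from_quat(np.roll(o["eef_rot"],-1)).as_matrix().round(3).tolist(),ctrl.pinch_z,o["time_s"])
```

```text
block c [ 0.5666 -0.0436  0.012 ]
yaw 11.66553309860313 11.45156665672642 0.12889016796484293 0.28602659894736593
plugtop [[ 0.5885 -0.1465  0.118 ]] mouth [[ 0.5842 -0.1427  0.07  ]] cap [[0.5413 0.0573 0.075 ]]
sleeve [[ 0.5621 -0.013   0.111 ]
 [ 0.5663 -0.0693  0.111 ]] [ 0.5642 -0.0411  0.111 ] 4.1912008325639025
lip [[ 0.6707 -0.0298  0.031 ]]
basket [ 0.4606 -0.3229  0.065 ] [[0.555, -0.263, 0.065], [0.535, -0.41, 0.065], [0.369, -0.387, 0.065], [0.384, -0.231, 0.065]]
top brass 43 [ 0.5872 -0.1457  0.1143] [ 0.58  -0.155  0.097] [ 0.598 -0.137  0.121]
sleeve 76 [ 0.563  -0.0392  0.1086] [ 0.09787969 -0.99519825] [ 0.55737194 -0.06485454] [ 0.56912209 -0.01471528]
side brass 108 [ 0.5801 -0.1288  0.1052] [ 0.555 -0.159  0.091] [ 0.597 -0.002  0.12 ]
sleeve 99 [ 0.562  -0.0453  0.1064] [ 0.11117855 -0.99380045] [ 0.55376184 -0.07321691] [ 0.57234144 -0.01705381]
[0.12817819 0.56054435 0.23129671] [[-0.975, 0.223, 0.0], [0.223, 0.975, 0.0], [-0.0, 0.0, -1.0]] 0.0187 0.6
```

>>> apply_moves(moves=[{"jaw": 1, "offset": [-40, -39, 0], "rot": [0, 0, 0]}, {"jaw": 1, "offset": [-40, -39, 0], "rot": [0, 0, 0]}, {"jaw": 1, "offset": [-40, -39, 0], "rot": [0, 0, 0]}, {"jaw": 1, "offset": [-40, -39, 0], "rot": [0, 0, 0]}, {"jaw": 1, "offset": [-40, -39, 0], "rot": [0, 0, 0]}])

```text
time_s: 1.23
eef_pos: [0.2804, 0.3245, 0.2316]
eef_rot: [0.0, 0.112, 0.994, 0.0]
wrist_force: [1.4, 0.6, -0.2]
opening: 1.0
grasp_force: 0.0
```

>>> apply_moves(moves=[{"jaw": 1, "offset": [-40, -39, 0], "rot": [0, 0, 0]}, {"jaw": 1, "offset": [-40, -39, 0], "rot": [0, 0, 0]}, {"jaw": 1, "offset": [-40, -39, 0], "rot": [0, 0, 0]}, {"jaw": 1, "offset": [-40, -39, 0], "rot": [0, 0, 0]}, {"jaw": 1, "offset": [-40, -39, 0], "rot": [0, 0, 0]}])

```text
time_s: 1.85
eef_pos: [0.4321, 0.0894, 0.2317]
eef_rot: [0.001, 0.112, 0.994, 0.0]
wrist_force: [1.3, 1.9, -0.6]
opening: 1.005
grasp_force: 0.0
```

>>> apply_moves(moves=[{"jaw": 1, "offset": [-40, -39, 0], "rot": [0, 0, 0]}, {"jaw": 1, "offset": [-40, -39, 0], "rot": [0, 0, 0]}, {"jaw": 1, "offset": [-40, -39, 0], "rot": [0, 0, 0]}, {"jaw": 1, "offset": [-40, -39, 0], "rot": [0, 0, 0]}, {"jaw": 1, "offset": [-40, -39, 0], "rot": [0, 0, 0]}])

```text
time_s: 2.48
eef_pos: [0.5835, -0.1452, 0.2314]
eef_rot: [0.0, 0.112, 0.994, 0.0]
wrist_force: [0.1, 1.0, 0.1]
opening: 1.005
grasp_force: 0.0
```

>>> apply_moves(moves=[{"jaw": 1, "offset": [0, 0, 0], "rot": [0, 0, 10]}, {"jaw": 1, "offset": [0, 0, 0], "rot": [0, 0, 10]}, {"jaw": 1, "offset": [0, 0, 0], "rot": [0, 0, 10]}, {"jaw": 1, "offset": [0, 0, 0], "rot": [0, 0, 10]}, {"jaw": 1, "offset": [0, 0, 0], "rot": [0, 0, 10]}])

```text
time_s: 3.1
eef_pos: [0.5826, -0.1435, 0.2312]
eef_rot: [-0.0, 0.524, 0.852, -0.0]
wrist_force: [-0.2, -0.7, -0.3]
opening: 1.001
grasp_force: 0.0
```

>>> apply_moves(moves=[{"jaw": 1, "offset": [0, 0, 0], "rot": [0, 0, 10]}, {"jaw": 1, "offset": [0, 0, 0], "rot": [0, 0, 5.6]}, {"jaw": 1, "offset": [0, 0, 30], "rot": [0, 0, 0]}, {"jaw": 1, "offset": [0, 0, 30], "rot": [0, 0, 0]}, {"jaw": 1, "offset": [0, 0, 0], "rot": [0, 0, 0]}])

```text
time_s: 3.72
eef_pos: [0.5808, -0.1427, 0.1687]
eef_rot: [-0.003, 0.633, 0.774, -0.001]
wrist_force: [-0.1, 0.7, -0.5]
opening: 0.999
grasp_force: 0.0
```

>>> apply_moves(moves=[{"jaw": 1, "offset": [-5, 6, 0], "rot": [0, 0, 0]}, {"jaw": 1, "offset": [0, 0, 30], "rot": [0, 0, 0]}, {"jaw": 1, "offset": [0, 0, 30], "rot": [0, 0, 0]}, {"jaw": 1, "offset": [0, 0, 27], "rot": [0, 0, 0]}, {"jaw": 1, "offset": [0, 0, 0], "rot": [0, 0, 0]}])

```text
time_s: 4.35
eef_pos: [0.5893, -0.1471, 0.0837]
eef_rot: [-0.001, 0.633, 0.774, -0.0]
wrist_force: [-0.3, 1.0, -0.4]
opening: 0.998
grasp_force: 0.0
```

Run:
```python
from h import *
t,_=ctrl.camera("top"); s,_=ctrl.camera("side")
a=cv2.resize(t[120:220,300:420],(480,400)); b=cv2.resize(s[140:260,310:405],(317,400))
cv2.imwrite("pics/c2.png",np.hstack([a,b])[:,:,::-1])
```

```text
(no output)
```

View pics/c2.png

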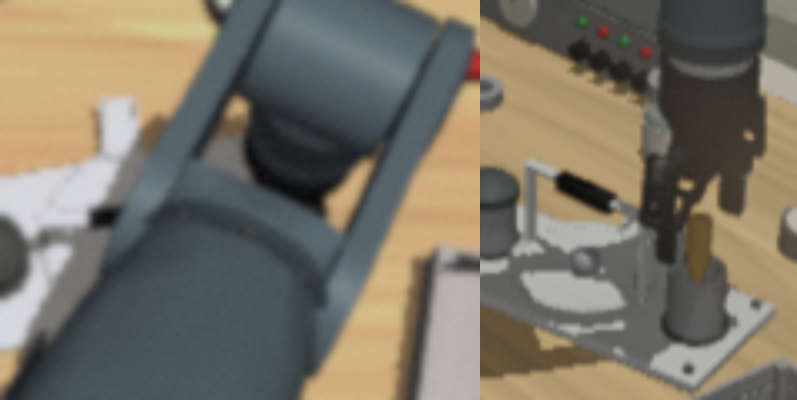

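The side crop shows the open fingers at x≈668 and x≈735, either side of the barrel at about (700,245). The grasp is centred, so I'll close and lift.

>>> apply_moves(moves=[{"jaw": 0, "offset": [0, 0, 0], "rot": [0, 0, 0]}, {"jaw": 0, "offset": [0, 0, 0], "rot": [0, 0, 0]}, {"jaw": 0, "offset": [0, 0, 0], "rot": [0, 0, 0]}, {"jaw": 0, "offset": [0, 0, 0], "rot": [0, 0, 0]}, {"jaw": 0, "offset": [0, 0, 0], "rot": [0, 0, 0]}])

```text
time_s: 5.08
eef_pos: [0.5897, -0.1473, 0.0848]
eef_rot: [0.0, 0.633, 0.775, -0.0]
wrist_force: [-2.2, 0.0, 4.0]
opening: 0.215
grasp_force: 58.4
```

>>> apply_moves(moves=[{"jaw": 0, "offset": [0, 0, 0], "rot": [0, 0, 0]}, {"jaw": 0, "offset": [0, 0, -15], "rot": [0, 0, 0]}, {"jaw": 0, "offset": [0, 0, -20], "rot": [0, 0, 0]}, {"jaw": 0, "offset": [0, 0, -25], "rot": [0, 0, 0]}, {"jaw": 0, "offset": [0, 0, -25], "rot": [0, 0, 0]}])

```text
time_s: 5.7
eef_pos: [0.5899, -0.1472, 0.1714]
eef_rot: [0.001, 0.633, 0.775, 0.0]
wrist_force: [0.6, -0.5, -0.2]
opening: 0.221
grasp_force: 58.6
```

>>> apply_moves(moves=[{"jaw": 0, "offset": [-20, -20, -5], "rot": [0, 0, 0]}, {"jaw": 0, "offset": [-40, -40, 0], "rot": [0, 0, 0]}, {"jaw": 0, "offset": [-40, -40, 0], "rot": [0, 0, 0]}, {"jaw": 0, "offset": [-36, -40, 0], "rot": [0, 0, 0]}, {"jaw": 0, "offset": [-20, -20, 0], "rot": [0, 0, 0]}])

```text
time_s: 6.32
eef_pos: [0.4626, -0.3344, 0.1759]
eef_rot: [0.001, 0.633, 0.774, -0.0]
wrist_force: [0.2, 0.0, -0.6]
opening: 0.216
grasp_force: 58.8
```

Run:
```python
from h import *
s,_=ctrl.camera("side"); o=ctrl.get_obs(); print(o["eef_pos"],o["wrist_force"])
cv2.imwrite("pics/c3.png",cv2.resize(s[120:340,300:480],(480,587))[:,:,::-1])
```

```text
[ 0.46140955 -0.3366669   0.17591244] [-0.32326515 -1.99179622 -1.41971453]
```

View pics/c3.png

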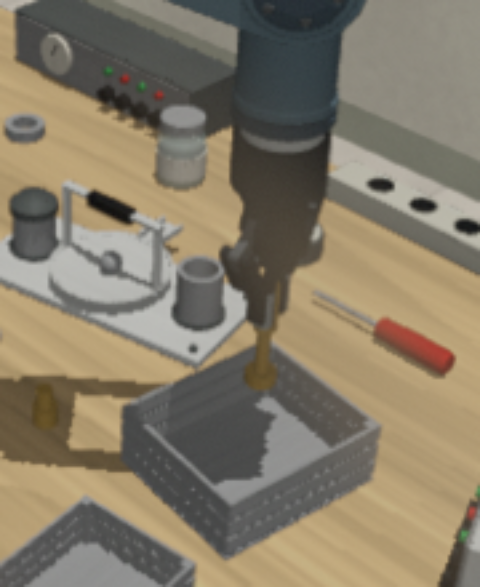

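The plug hangs in the gripper over the larger basket with its foot at about (260,375) in the crop. The chamber at (200,290) is empty and the ball sits centred at (110,262). I'll lower and release.

>>> apply_moves(moves=[{"jaw": 0, "offset": [0, 0, 25], "rot": [0, 0, 0]}, {"jaw": 0, "offset": [0, 0, 30], "rot": [0, 0, 0]}, {"jaw": 0, "offset": [0, 0, 25], "rot": [0, 0, 0]}, {"jaw": 0, "offset": [0, 0, 17], "rot": [0, 0, 0]}, {"jaw": 0, "offset": [0, 0, 0], "rot": [0, 0, 0]}])

```text
time_s: 7.0
eef_pos: [0.4636, -0.3314, 0.0767]
eef_rot: [-0.001, 0.633, 0.775, 0.0]
wrist_force: [-0.3, 0.6, -1.4]
opening: 0.216
grasp_force: 58.8
```

>>> apply_moves(moves=[{"jaw": 1, "offset": [0, 0, 0], "rot": [0, 0, 0]}, {"jaw": 1, "offset": [0, 0, 0], "rot": [0, 0, 0]}, {"jaw": 1, "offset": [0, 0, 0], "rot": [0, 0, 0]}, {"jaw": 1, "offset": [0, 0, 0], "rot": [0, 0, 0]}, {"jaw": 1, "offset": [0, 0, 0], "rot": [0, 0, 0]}])

```text
time_s: 7.62
eef_pos: [0.464, -0.3321, 0.0774]
eef_rot: [0.0, 0.633, 0.774, -0.0]
wrist_force: [-0.1, 0.3, -0.1]
opening: 1.0
grasp_force: 0.0
```

>>> apply_moves(moves=[{"jaw": 1, "offset": [0, 0, -30], "rot": [0, 0, 0]}, {"jaw": 1, "offset": [0, 0, -40], "rot": [0, 0, 0]}, {"jaw": 1, "offset": [0, 0, -40], "rot": [0, 0, 0]}, {"jaw": 1, "offset": [0, 0, -30], "rot": [0, 0, 5.5]}, {"jaw": 1, "offset": [0, 0, 0], "rot": [0, 0, 0]}])

```text
time_s: 8.25
eef_pos: [0.4652, -0.3333, 0.2203]
eef_rot: [0.003, 0.669, 0.743, -0.0]
wrist_force: [-0.5, -0.5, -0.1]
opening: 0.997
grasp_force: 0.0
```

Run:
```python
from h import *
s,_=ctrl.camera("side"); o=ctrl.get_obs(); print(o["eef_pos"],o["eef_rot"])
cv2.imwrite("pics/c4.png",cv2.resize(s[160:340,280:460],(580,580))[:,:,::-1])
```

```text
[ 0.46426419 -0.3323966   0.21811477] [ 1.07415738e-03  6.68584947e-01  7.43634990e-01 -1.25336788e-04]
```

View pics/c4.png

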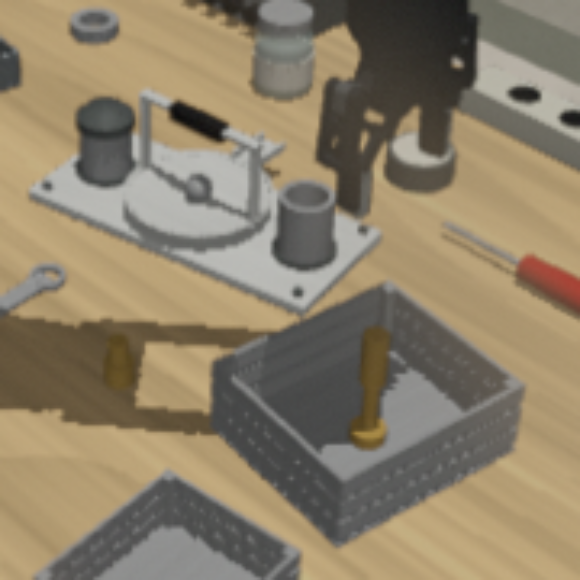

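The plug stands released in the larger basket (crop (370,390)), and the dish and ball are undisturbed. Next I move to the dish handle.

>>> apply_moves(moves=[{"jaw": 1, "offset": [40, 18, 0], "rot": [0, 0, 0]}, {"jaw": 1, "offset": [55, 26, 0], "rot": [0, 0, 0]}, {"jaw": 1, "offset": [55, 26, 0], "rot": [0, 0, 0]}, {"jaw": 1, "offset": [55, 26, 0], "rot": [0, 0, 0]}, {"jaw": 1, "offset": [44, 20, 0], "rot": [0, 0, 0]}])

```text
time_s: 8.93
eef_pos: [0.5525, -0.0696, 0.2152]
eef_rot: [-0.002, 0.668, 0.744, -0.001]
wrist_force: [0.5, -0.2, -0.6]
opening: 0.998
grasp_force: 0.0
```

>>> apply_moves(moves=[{"jaw": 1, "offset": [30, 13, 0], "rot": [0, 0, 0]}, {"jaw": 1, "offset": [0, 0, 40], "rot": [0, 0, 0]}, {"jaw": 1, "offset": [0, 0, 0], "rot": [0, 0, 0]}, {"jaw": 1, "offset": [0, 0, 0], "rot": [0, 0, 0]}, {"jaw": 1, "offset": [0, 0, 0], "rot": [0, 0, 0]}])

```text
time_s: 9.55
eef_pos: [0.5637, -0.0418, 0.1785]
eef_rot: [0.001, 0.669, 0.743, 0.0]
wrist_force: [0.6, -0.1, 0.6]
opening: 0.999
grasp_force: 0.0
```

>>> apply_moves(moves=[{"jaw": 1, "offset": [0, 0, 30], "rot": [0, 0, 0]}, {"jaw": 1, "offset": [0, 0, 30], "rot": [0, 0, 0]}, {"jaw": 1, "offset": [0, 0, 25], "rot": [0, 0, 0]}, {"jaw": 0.6, "offset": [0, 0, 10], "rot": [0, 0, 0]}, {"jaw": 0.5, "offset": [0, 0, 0], "rot": [0, 0, 0]}])

```text
time_s: 10.18
eef_pos: [0.5631, -0.0413, 0.0826]
eef_rot: [0.0, 0.669, 0.743, 0.0]
wrist_force: [-0.9, -0.5, 0.2]
opening: 0.607
grasp_force: 0.0
```

Run:
```python
from h import *
s,d=ctrl.camera("side"); t,dt=ctrl.camera("top"); o=ctrl.get_obs(); print(o["eef_pos"],o["opening"])
cv2.imwrite("pics/c5.png",np.hstack([cv2.resize(s[150:260,290:400],(500,500),interpolation=cv2.INTER_CUBIC),cv2.resize(t[135:215,280:328],(300,500),interpolation=cv2.INTER_CUBIC)])[:,:,::-1])
for z in (.083,): print(proj("side",[[*o["eef_pos"][:2],z]]), proj("side",[[*o["eef_pos"][:2],.111]]))
```

```text
[ 0.56396185 -0.04141107  0.08368058] 0.5020995460657849
[[340.44239245 203.47737654]] [[340.53303287 194.84954476]]
```

View pics/c5.png

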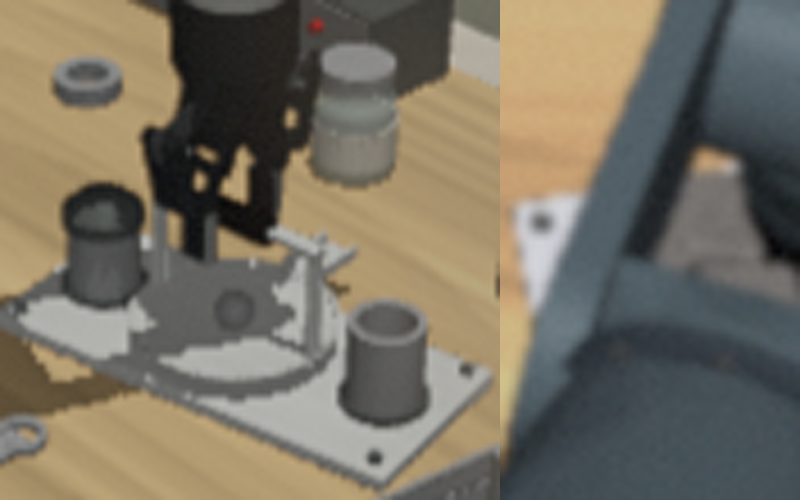

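The fingers straddle the sleeve (crop (195–265,230)) and the ball is centred at (235,310). I'll close gradually.

>>> apply_moves(moves=[{"jaw": 0.4, "offset": [0, 0, 0], "rot": [0, 0, 0]}, {"jaw": 0.32, "offset": [0, 0, 0], "rot": [0, 0, 0]}, {"jaw": 0.28, "offset": [0, 0, 0], "rot": [0, 0, 0]}, {"jaw": 0.25, "offset": [0, 0, 0], "rot": [0, 0, 0]}, {"jaw": 0.23, "offset": [0, 0, 0], "rot": [0, 0, 0]}])

```text
time_s: 10.9
eef_pos: [0.5632, -0.041, 0.0824]
eef_rot: [0.0, 0.669, 0.743, 0.0]
wrist_force: [1.2, 0.0, 0.6]
opening: 0.229
grasp_force: 0.4
```

>>> apply_moves(moves=[{"jaw": 0.21, "offset": [0, 0, 0], "rot": [0, 0, 0]}, {"jaw": 0.19, "offset": [0, 0, 0], "rot": [0, 0, 0]}, {"jaw": 0.17, "offset": [0, 0, 0], "rot": [0, 0, 0]}, {"jaw": 0.155, "offset": [0, 0, 0], "rot": [0, 0, 0]}, {"jaw": 0.14, "offset": [0, 0, 0], "rot": [0, 0, 0]}])

```text
time_s: 11.52
eef_pos: [0.5629, -0.041, 0.0823]
eef_rot: [-0.0, 0.669, 0.743, -0.0]
wrist_force: [2.0, 0.1, 0.6]
opening: 0.148
grasp_force: 55.0
```

>>> apply_moves(moves=[{"jaw": 0.12, "offset": [0, 0, 0], "rot": [0, 0, 0]}, {"jaw": 0.1, "offset": [0, 0, 0], "rot": [0, 0, 0]}, {"jaw": 0.05, "offset": [0, 0, 0], "rot": [0, 0, 0]}, {"jaw": 0, "offset": [0, 0, 0], "rot": [0, 0, 0]}, {"jaw": 0, "offset": [0, 0, 0], "rot": [0, 0, 0]}])

```text
time_s: 12.15
eef_pos: [0.563, -0.041, 0.0823]
eef_rot: [0.0, 0.669, 0.743, 0.0]
wrist_force: [2.2, 0.8, 1.4]
opening: 0.154
grasp_force: 58.5
```

>>> apply_moves(moves=[{"jaw": 0, "offset": [0, 0, -2], "rot": [0, 0, 0]}, {"jaw": 0, "offset": [0, 0, -4], "rot": [0, 0, 0]}, {"jaw": 0, "offset": [0, 0, -6], "rot": [0, 0, 0]}, {"jaw": 0, "offset": [0, 0, -7], "rot": [0, 0, 0]}, {"jaw": 0, "offset": [0, 0, -8], "rot": [0, 0, 0]}])

```text
time_s: 12.78
eef_pos: [0.5629, -0.041, 0.1099]
eef_rot: [0.0, 0.669, 0.743, -0.0]
wrist_force: [-0.4, -0.5, -3.8]
opening: 0.152
grasp_force: 58.4
```

>>> apply_moves(moves=[{"jaw": 0, "offset": [0, 0, -9], "rot": [0, 0, 0]}, {"jaw": 0, "offset": [0, 0, -9], "rot": [0, 0, 0]}, {"jaw": 0, "offset": [0, 0, -9], "rot": [0, 0, 0]}, {"jaw": 0, "offset": [0, 0, -9], "rot": [0, 0, 0]}, {"jaw": 0, "offset": [0, 0, -8], "rot": [0, 0, 0]}])

```text
time_s: 13.4
eef_pos: [0.563, -0.041, 0.154]
eef_rot: [0.0, 0.669, 0.743, 0.0]
wrist_force: [-0.2, -0.6, -3.6]
opening: 0.154
grasp_force: 58.4
```

>>> apply_moves(moves=[{"jaw": 0, "offset": [0, 0, -6], "rot": [0, 0, 0]}, {"jaw": 0, "offset": [0, 0, -4], "rot": [0, 0, 0]}, {"jaw": 0, "offset": [0, 0, -2], "rot": [0, 0, 0]}, {"jaw": 0, "offset": [0, 0, 0], "rot": [0, 0, 0]}, {"jaw": 0, "offset": [0, 0, 0], "rot": [0, 0, 0]}])

```text
time_s: 14.02
eef_pos: [0.5628, -0.0409, 0.165]
eef_rot: [-0.0, 0.669, 0.743, -0.0]
wrist_force: [-0.1, -0.8, -3.9]
opening: 0.154
grasp_force: 58.4
```

Run:
```python
from h import *
s,d=ctrl.camera("side"); o=ctrl.get_obs(); print(o["eef_pos"],o["opening"],o["wrist_force"])
cv2.imwrite("pics/c6.png",cv2.resize(s[130:260,290:400],(500,590),interpolation=cv2.INTER_CUBIC)[:,:,::-1])
for n in("ball_center","dish_bowl"):
    for x in ctrl.outline_of("side",n)[:1]:
        P=cloud("side",d,x["region"]); print(n,x["score"],x["position"],np.median(P,0).round(3))
```

```text
[ 0.56273808 -0.0409218   0.16496773] 0.1528762983919458 [ 0.21479017  0.09326391 -3.88422267]
ball_center 0.65 [340.2, 196.1] [ 0.558 -0.047  0.119]
dish_bowl 0.6 [345.3, 193.7] [ 0.562 -0.041  0.11 ]
```

View pics/c6.png

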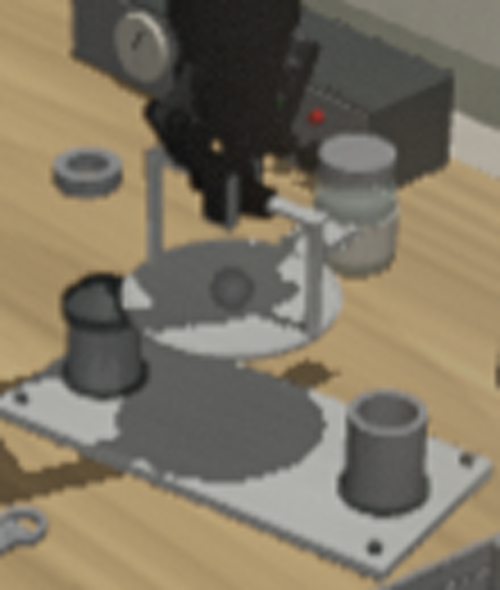

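>>> apply_moves(moves=[{"jaw": 0, "offset": [0, 0, 0], "rot": [0, 0, 2]}, {"jaw": 0, "offset": [0, 0, 0], "rot": [0, 0, 4]}, {"jaw": 0, "offset": [0, 0, 0], "rot": [0, 0, 5]}, {"jaw": 0, "offset": [0, 0, 0], "rot": [0, 0, 5]}, {"jaw": 0, "offset": [0, 0, 0], "rot": [0, 0, 5]}])

```text
time_s: 14.8
eef_pos: [0.5629, -0.041, 0.1652]
eef_rot: [-0.0, 0.795, 0.607, -0.0]
wrist_force: [-0.9, -0.3, -3.0]
opening: 0.15
grasp_force: 58.4
```

>>> apply_moves(moves=[{"jaw": 0, "offset": [0, 0, 0], "rot": [0, 0, 5]}, {"jaw": 0, "offset": [0, 0, 0], "rot": [0, 0, 5]}, {"jaw": 0, "offset": [0, 0, 0], "rot": [0, 0, 5]}, {"jaw": 0, "offset": [0, 0, 0], "rot": [0, 0, 5]}, {"jaw": 0, "offset": [0, 0, 0], "rot": [0, 0, 5]}])

```text
time_s: 15.42
eef_pos: [0.5629, -0.041, 0.1652]
eef_rot: [-0.0, 0.907, 0.421, -0.0]
wrist_force: [0.3, 0.7, -3.3]
opening: 0.154
grasp_force: 58.4
```

>>> apply_moves(moves=[{"jaw": 0, "offset": [0, 0, 0], "rot": [0, 0, 5]}, {"jaw": 0, "offset": [0, 0, 0], "rot": [0, 0, 5]}, {"jaw": 0, "offset": [0, 0, 0], "rot": [0, 0, 5]}, {"jaw": 0, "offset": [0, 0, 0], "rot": [0, 0, 5]}, {"jaw": 0, "offset": [0, 0, 0], "rot": [0, 0, 5]}])

```text
time_s: 16.05
eef_pos: [0.5629, -0.041, 0.1652]
eef_rot: [-0.0, 0.977, 0.215, -0.0]
wrist_force: [-0.4, -1.1, -3.1]
opening: 0.152
grasp_force: 58.4
```

>>> apply_moves(moves=[{"jaw": 0, "offset": [0, 0, 0], "rot": [0, 0, 5]}, {"jaw": 0, "offset": [0, 0, 0], "rot": [0, 0, 4]}, {"jaw": 0, "offset": [0, 0, 0], "rot": [0, 0, 3]}, {"jaw": 0, "offset": [0, 0, 0], "rot": [0, 0, 1.5]}, {"jaw": 0, "offset": [0, 0, 0], "rot": [0, 0, 0]}])

```text
time_s: 16.68
eef_pos: [0.5629, -0.041, 0.1653]
eef_rot: [0.0, 0.995, 0.1, -0.0]
wrist_force: [-0.8, 0.8, -4.0]
opening: 0.153
grasp_force: 58.4
```

Run:
```python
from h import *
s,d=ctrl.camera("side"); o=ctrl.get_obs(); print(o["eef_pos"],o["eef_rot"],o["wrist_force"])
im=cv2.resize(s[130:260,290:400],(500,590),interpolation=cv2.INTER_CUBIC)[:,:,::-1].copy()
M=np.array([.5875,-.1465,.07]); q=(proj("side",[M,M+[0,0,.041]])-[290,130])*500/110
for p in q: cv2.circle(im,tuple(int(v) for v in p),4,(0,0,255),-1)
print(q)
cv2.imwrite("pics/c7.png",im)
```

```text
[ 0.56295066 -0.04099685  0.165288  ] [ 1.08275293e-05  9.94933530e-01  1.00534921e-01 -4.75023513e-06] [ 0.49351878 -0.16215848 -3.49494956]
[[381.26162329 409.80107314]
 [384.45493874 351.42229222]]
```

View pics/c7.png

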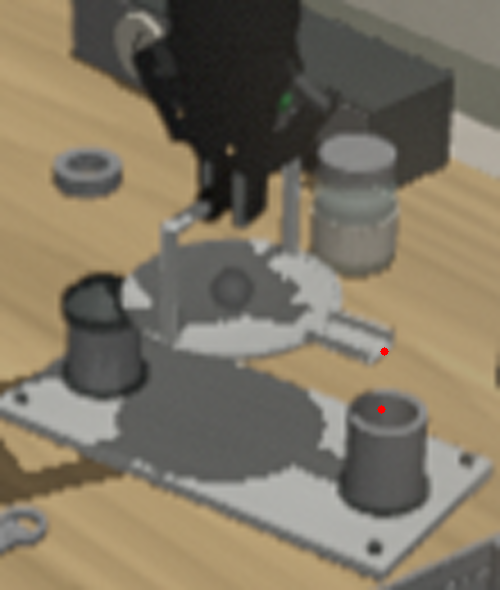

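The lip end is at about (383,347) in the crop, above the mouth at (388,410), and the ball is centred at (232,288). I'll trim a few mm toward the mouth, let it settle, and verify.

>>> apply_moves(moves=[{"jaw": 0, "offset": [0.5, 0.5, 0], "rot": [0, 0, 0]}, {"jaw": 0, "offset": [1, 1, 0], "rot": [0, 0, 0]}, {"jaw": 0, "offset": [1, 1, 0], "rot": [0, 0, 0]}, {"jaw": 0, "offset": [0.5, 1, 0], "rot": [0, 0, 0]}, {"jaw": 0, "offset": [0, 0.5, 0], "rot": [0, 0, 0]}])

```text
time_s: 17.35
eef_pos: [0.5667, -0.0444, 0.1653]
eef_rot: [-0.0, 0.995, 0.1, -0.0]
wrist_force: [-0.4, -0.2, -3.7]
opening: 0.151
grasp_force: 58.4
```

>>> apply_moves(moves=[{"jaw": 0, "offset": [0, 0, 0], "rot": [0, 0, 0]}, {"jaw": 0, "offset": [0, 0, 0], "rot": [0, 0, 0]}, {"jaw": 0, "offset": [0, 0, 0], "rot": [0, 0, 0]}, {"jaw": 0, "offset": [0, 0, 0], "rot": [0, 0, 0]}, {"jaw": 0, "offset": [0, 0, 0], "rot": [0, 0, 0]}])

```text
time_s: 17.98
eef_pos: [0.5667, -0.0443, 0.1653]
eef_rot: [-0.0, 0.995, 0.1, 0.0]
wrist_force: [-0.8, 0.5, -3.1]
opening: 0.154
grasp_force: 58.4
```

>>> apply_moves(moves=[{"jaw": 0, "offset": [0, 0, 0], "rot": [0, 0, 0]}, {"jaw": 0, "offset": [0, 0, 0], "rot": [0, 0, 0]}, {"jaw": 0, "offset": [0, 0, 0], "rot": [0, 0, 0]}, {"jaw": 0, "offset": [0, 0, 0], "rot": [0, 0, 0]}, {"jaw": 0, "offset": [0, 0, 0], "rot": [0, 0, 0]}])

```text
time_s: 18.6
eef_pos: [0.5667, -0.0443, 0.1653]
eef_rot: [0.0, 0.995, 0.1, 0.0]
wrist_force: [0.8, 0.2, -3.6]
opening: 0.15
grasp_force: 58.4
```

Run:
```python
from h import *
s,d=ctrl.camera("side"); o=ctrl.get_obs(); print(o["eef_pos"],np.abs(o["dq"]).max())
im=cv2.resize(s[130:320,290:450],(500,594),interpolation=cv2.INTER_CUBIC)[:,:,::-1]
cv2.imwrite("pics/c8.png",im)
e=np.array(o["eef_pos"]); print("expected ball px", (proj("side",[e+[0,0,.0187-.081+.0126]])-[290,130])*500/160)
```

```text
[ 0.56667454 -0.04433526  0.16527656] 0.0038435351625467212
expected ball px [[162.5423502 198.3869722]]
```

View pics/c8.png

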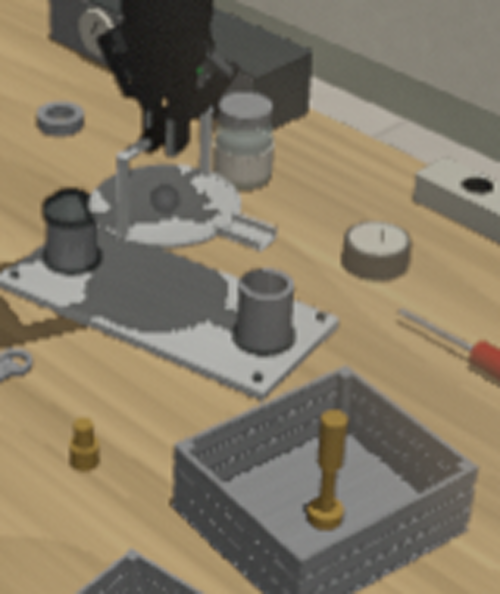

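The ball is at (165,199), against an expected centred position of (162,198). The lip end at about (268,240) is over the mouth at (265,283), and the plug is in the basket.

```bash
python3 -c "
from bench import ctrl
print(ctrl.hand_in())"
```

```text
the job is handed in; nothing more can be done
None
```

I handed the job in at about 18.7 s, but no verdict came back: the plug is in the larger basket, and the dish is held level and still with its lip a few centimetres above the open chamber's mouth and the ball centred.

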